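Bed the raised foot of a viscometer stand on its bearing plate

ROBOT

A 7-joint arm with a two-finger parallel gripper is mounted at the origin on the work surface. World frame = base frame: x ahead of the robot, y to its left, z up, the work surface at z = 0. Lengths are in m, angles in rad, forces in N, time in s.
With the tool pointing down it reaches from about 0.4 to 0.85 m from the base axis. Payload 4.5 kg.
Tool frame: the origin (TCP) lies where the fingers leave the gripper's body, on its centre line; the fingertips stand 64 mm ahead of it and the grasp point (between the pads) lies 45 mm ahead of it; z points along the fingers, y is the direction in which the jaws open and shut (so a half turn about z gives the same grasp; the last joint's range is limited). The gripper opens to 88 mm and grips with 3 to 60 N. Pads are 18 mm wide; open, the fingers measure 123 mm over their backs; the gripper's body (75 mm by 187 mm) begins 45 mm behind the grasp point.
Start: joints at [1.235, 0.689, -0.195, 1.565, 0.157, 0.902, -0.215], TCP at [0.226, -0.583, 0.303] pointing down, gripper open.
Joint ranges: [-3.01, 3.01], [-0.46, 2.08], [-1.47, 1.51], [0.13, 2.56], [-1, 4.14], [0.04, 2.09], [-2.66, 2.66]. Speed limits (rad/s): [2.57, 2.57, 3.14, 3.14, 3.14, 3.14, 3.14].

INTERFACE

Orientations are given as a unit quaternion [x, y, z, w].
In Python, from plant import monitor, snapshot, workorder, finder gives the robot as it stands.
- The arm moves only by the tool carry_out, never from a script. Its argument "motion" is one flat list of numbers, 6 for each row, row after row: the shift along the tool's x, y, z in cm, then the turn, a rotation vector about the tool's x, y, z in rad. In form: [x, y, z, rx, ry, rz, x, y, z, rx, ry, rz, ...]. A call has 1 to 8 rows; each row shifts and turns the commanded pose from where the row before left it, along the tool's axes as they then stand; what a row does not reach is not made up. A row lasts 1/8 s, in which the tool goes at most 62.5 mm and 10.7 degrees, less where a joint would pass 70% of its speed; a pose out of reach is approached as far as the arm can. A call with a gripper value outside its range is refused whole. "hand" is the finger opening in cm, from 0 to 8.81, set as the call begins (left out, the last holds). The fingers move at their own pace and stop on an object; "grip_force" is the grip in N (left out, the last holds). Time passes only in rows, so rows that do not move let the fingers close. It gives the time, the measured TCP pose, the force and the opening at its end, in the units of the state.
- monitor.get_state(): the state, without advancing time (a new reading comes with each control period).
- snapshot(name): name is "side" or "top" or "wrist"; returns a dict with "frame" (420x560x3 uint8, red, green, blue), "range_z" (420x560 float32, m along the optical axis (not along the pixel's ray), 0 where there is no reading), "fx", "fy", "cx", "cy" (pixels), "rvec" (rotation vector, rad) and "tvec" (3), from world to camera coordinates, as OpenCV has them; the wrist camera has in their place "hand_eye" (4x4, takes a point from camera to tool coordinates, whose origin is the TCP and whose axes are the flange's). Camera axes: x right, y down, z forward; pixel columns grow to the right and rows downward; lengths in m; the calibration is good to about 2 mm. A picture is of the moment at which its call begins: read the wrist's pose just before it.
- workorder.finish_job(): hands the job in, once; it reports no verdict.
Trained networks look in a picture, given as the dict that the camera call returned (one of the last four; its "shot" number tells which), for a name from the list of things; names that differ only in an ending like _2 or _b are one class to them, and where a whole thing is asked for, a point or a joint stands for the part that bears it (a point fixed in the world has none). Each returns a list of dicts, best first, with "p" (0 to 1); they miss things now and then, are a little off and sometimes report something else, mostly with a low value. They report only what shows in the picture. A call takes as long as a camera call. They do not tell look-alikes from the thing itself.
- finder.masks_of(picture, thing): "pixels" (420x560 bool, what is visible of it) and "extent" ([left, top, right, bottom] in pixels, round what is visible of it).
The state is a dict: "clock": time; "q": joint angles; "qd": joint speeds; "joint_torque": joint torques, N m; "tool_pos": TCP position; "eef_rot": TCP orientation; "contact_force": force on the tool from outside, world axes, zero at the start; "moment": the same for the moment, N m; "opening": opening from 0.0 (shut) to 1.0 (fully open).
Only numpy, scipy, OpenCV 4.12 (cv2) and the standard library are available. Lean on these libraries where they do the work, as an engineer would, in place of code of your own. Each camera call takes 0.05 s, during which the arm holds its last target. There are 200 camera calls.

TASK

The viscometer stand rocks because its front right foot, the one with the red knob, hangs clear of the bench and its bearing plate is missing. Slide the loose aluminium plate flat on the bench under that foot, the middle of the plate below the screw, then screw the foot down by the red knob until its rubber sole just bears on the plate: lightly nipped so that the corner no longer rocks, but stop there and do not jack the stand up. Let go of everything, and do not knock the jars or the pipette bulb about.

Things in the scene. Friction and masses are not known exactly. Their poses are not given: they have to be found in the camera images.
- stand: Fixed heavy viscometer stand, H base: two grey legs 340 x 32 x 14 mm along its x at y -115 and +115 mm, tops 34 mm up, undersides 20 mm; column and white head 310 to 440 mm up (x -50 to 100, y -60 to 60). Three black-knobbed feet stand on plates laid across the legs; the front right one (x -165, y -115) is red-knobbed and hangs clear. Origin: on the bench midway between the legs; x to its rear, away from the robot.
- foot_axis (a point): Point on the bench below the raised foot's screw axis; x along the leg to the rear, y across the legs to the left, z up. The leg ends 20 mm ahead (-x) of it. The foot's round rubber sole, 36 mm in diameter, hangs 12 to 14.5 mm above the bench at the start: 2 to 4.5 mm above the plate once that lies there; how much must be felt. It turns with the screw; gripping the plate it winds up and springs back some 0.05 rad.
- knob (a point): Fixed point on the screw axis 54 mm above the bench. The round fluted red knob, 32 mm in diameter, 18 mm tall, has its top 61 to 64 mm up at the start. Clockwise from above lowers knob and foot 6 mm a turn (8 rad at most). Drag about 0.05 N m; stays where left. Once the sole bears, each further 0.1 rad adds about 6 N on the plate, and each newton about 0.01 N m of resistance.
- plate: Loose aluminium bearing plate, 150 mm long (its x), 44 mm wide (its y), 10 mm thick, about 0.18 kg, black rubber facing 56 mm long across its middle, a dark dot near each end. Lies flat on the bench to the right of the stand, its length within 0.6 rad of straight ahead. Origin: centre of its underside.
- jar_a: bystander, leave alone: closed white sample jar with cream cap, 46 mm in diameter, 80 mm tall. Origin: centre of its underside.
- jar_b: bystander, leave alone: closed white sample jar like jar_a. Origin: centre of its underside.
- jar_c: bystander, leave alone: closed white sample jar like jar_a, standing between the stand's legs. Origin: centre of its underside.
- bulb: bystander, leave alone: orange pipette bulb, 60 mm in diameter, 85 mm tall. Origin: centre of its underside.
Things that resemble listed ones, but are neither listed nor needed, are in the scene too. Of the things like the plate, leave any that is green or purple; of the rest the smaller one is meant.

How it is judged:
On the way, in this order (a step that is already met when the one before it is completed fails the run):
1. the plate lies flat on the bench with its middle under the raised foot, which does not yet press on it (horizontal distance between plate and foot_axis below 0.012 m and height (world z) of plate below 0.002 m and angle between plate's own z axis and vertical below 0.03 rad and contact force between plate and stand below 1 N), for 0.2 s.
2. the foot is screwed down onto the plate (horizontal distance between plate and foot_axis below 0.012 m and height (world z) of plate below 0.002 m and angle between plate's own z axis and vertical below 0.03 rad and contact force between plate and stand above 2 N), for 0.2 s.
At the end, for the whole second after the job is handed in: The plate lies at rest flat on the bench (within 0.03 rad), its middle within 12 mm of the foot's axis, and the foot bears on it with more than 2 N and less than 25 N (all of step 2 and contact force between plate and stand below 25 N and linear speed of plate below 0.01 m/s); the robot touches nothing.
It fails at once if the foot is screwed down so hard that it jacks the stand up (over 45 N on the plate) (contact force between plate and stand above 45 N).
It fails at once if a bystander is pushed more than 30 mm or tipped over (distance of any of jar_a, jar_b, jar_c, bulb from where it was at the start of the episode above 0.03 m or angle between any of jar_a, jar_b, jar_c, bulb's own z axis and vertical above 0.5 rad).
It also fails if it takes over 69 s, if anything falls off the work surface, if the arm or the gripper's body presses on something with over 40 N, if the wrist force passes 120 N, or if a joint passes its speed limit or range.

## Working session

There is one attempt and no reset: what is moved stays moved. The work goes in short steps, Python scripts to look and compute and a tool call to move; the robot and the scene stay as the last step left them, time stands still between calls to the robot, and variables do not carry over. Pictures are saved under pics/ and viewed, about 8 in all and at most 12, crops included, and the job is handed in when it is done.

Besides the shell and the picture viewer there is one more tool, called after "Request:" as a command line: name --argument value ..., lists and objects as JSON in quotes. carry_out: Moves the arm, as the interface text tells. Its arguments: {"type":"object","properties":{"motion":{"type":"array"},"hand":{"type":"number"},"grip_force":{"type":"number"}},"required":["motion"]}

```bash
ls; mkdir -p pics
cat > h.py <<'E'
import numpy as np,cv2
from scipy.spatial.transform import Rotation as R
from plant import monitor,snapshot,workorder,finder
def cloud(p,T=None):
    """world points HxWx3"""
    z=p["range_z"];v,u=np.mgrid[:z.shape[0],:z.shape[1]]
    c=np.stack([(u-p["cx"])/p["fx"]*z,(v-p["cy"])/p["fy"]*z,z],-1)
    if "rvec" in p:
        M=cv2.Rodrigues(np.array(p["rvec"],float))[0]
        return (c-np.array(p["tvec"]).ravel())@M
    H=np.array(p["hand_eye"]);c=c@H[:3,:3].T+H[:3,3]
    return c@R.from_quat(T["eef_rot"]).as_matrix().T+np.array(T["tool_pos"])
def save(p,n,crop=None,s=1):
    f=p["frame"][:,:,::-1]
    if crop: f=f[crop[1]:crop[3],crop[0]:crop[2]]
    cv2.imwrite("pics/"+n,cv2.resize(np.ascontiguousarray(f),None,fx=s,fy=s,interpolation=cv2.INTER_CUBIC))
E
python3 - <<'E'
from h import *
a=snapshot("top");b=snapshot("side")
save(a,"top.png");save(b,"side.png")
s=monitor.get_state();print(s)
for n in ["plate","knob","stand","jar_a","bulb"]:
  for p,l in((a,"top"),(b,"side")):
    W=cloud(p)
    for d in finder.masks_of(p,n):
        m=d["pixels"]&(p["range_z"]>0)
        print(n,l,round(d["p"],2),d["extent"],m.sum(),np.median(W[m],0).round(3),np.percentile(W[m],2,0).round(3),np.percentile(W[m],98,0).round(3))
E
```

```text
pics
{'clock': 0.1, 'q': array([ 1.23477803,  0.68987437, -0.19450503,  1.56619128,  0.15731705,
        0.90249521, -0.21510651]), 'qd': array([ 0.00047255, -0.00083228,  0.000776  , -0.00310637,  0.00042462,
        0.00116641, -0.00058321]), 'joint_torque': array([-3.38877246e-03, -5.28502429e+01, -1.27170246e+00, -1.53836936e+01,
       -5.25989465e-02,  1.97454043e-03,  7.01954309e-05]), 'tool_pos': array([ 0.22570277, -0.58235423,  0.30201883]), 'eef_rot': array([ 9.82946882e-01,  1.83888021e-01, -2.12247047e-04, -7.59544326e-04]), 'contact_force': array([ 0.00956081,  0.48982603, -0.14329502]), 'moment': array([0.04465582, 0.00272035, 0.02509346]), 'opening': 0.997848757590981}
plate top 0.84 [306.2, 280.6, 332.1, 356.4] 1721 [ 0.26  -0.229  0.012] [ 0.17  -0.257  0.007] [ 0.356 -0.2    0.016]
plate top 0.71 [221.6, 247.8, 277.1, 299.1] 983 [ 0.376 -0.038  0.009] [ 0.321 -0.096 -0.001] [0.433 0.019 0.013]
plate top 0.66 [306.5, 207.2, 333.7, 261.1] 889 [ 0.481 -0.227  0.009] [ 0.414 -0.259  0.004] [ 0.551 -0.194  0.013]
plate top 0.6 [105.4, 275.7, 168.5, 343.3] 1762 [0.274 0.
[... 1162 characters left out ...]
.082]
jar_a top 0.78 [341.3, 141.6, 363.7, 167.7] 361 [ 0.687 -0.304  0.071] [ 0.673 -0.325 -0.   ] [ 0.73  -0.286  0.082]
jar_a side 0.88 [178.3, 285.0, 204.4, 321.3] 827 [0.609 0.194 0.059] [0.594 0.165 0.002] [0.635 0.206 0.082]
jar_a side 0.85 [234.8, 146.0, 250.3, 181.4] 447 [ 0.686 -0.294  0.05 ] [ 0.669 -0.349 -0.   ] [ 0.731 -0.284  0.083]
jar_a side 0.58 [261.6, 136.9, 280.1, 170.9] 430 [ 0.622 -0.367  0.049] [ 0.605 -0.47  -0.   ] [ 0.666 -0.357  0.082]
bulb top 0.97 [402.8, 207.1, 425.0, 225.5] 370 [ 0.527 -0.471  0.047] [ 0.506 -0.498  0.027] [ 0.556 -0.452  0.085]
bulb side 0.69 [304.2, 127.8, 322.6, 153.2] 326 [ 0.525 -0.464  0.041] [ 0.502 -0.523  0.001] [ 0.555 -0.449  0.084]
```

View pics/top.png

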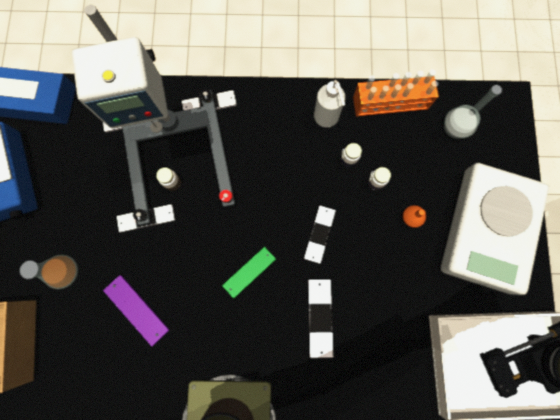

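View pics/side.png

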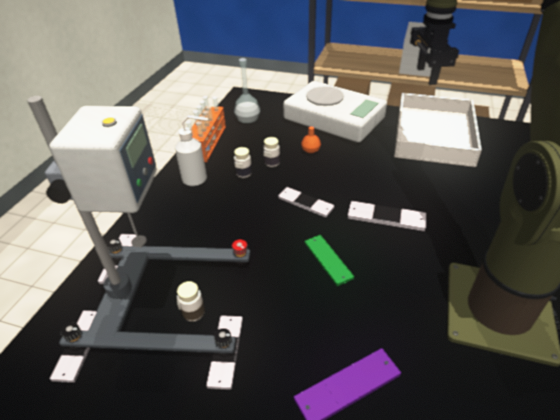

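The top view shows the small aluminium plate at (320,234), a larger look-alike aluminium plate at (320,318), and green (249,272) and purple (136,310) plates. The red knob is at (226,196), the jars at (352,153), (380,177) and (167,178), and the bulb at (414,216). In the side view the small plate is at (305,201), the large one at (387,215) and the knob at (240,246).
I choose the smaller aluminium plate at top (320,234).

```bash
cat >> h.py <<'E'
def rect(P):
    (c,s,a)=cv2.minAreaRect((P[:,:2]*1000).astype(np.float32))
    b=cv2.boxPoints((c,s,a));e=[b[1]-b[0],b[2]-b[1]];L=max(e,key=np.linalg.norm)
    y=np.arctan2(L[1],L[0]);y=(y+np.pi/2)%np.pi-np.pi/2
    return np.round(np.array(c)/1000,4),np.round(sorted(s),1),round(float(y),3)
def red(p,W):
    f=p["frame"].astype(int);m=(f[...,0]>110)&(f[...,1]<70)&(f[...,2]<70)&(p["range_z"]>0)
    n,l,st,_=cv2.connectedComponentsWithStats(m.astype(np.uint8))
    return [(W[l==i],st[i]) for i in range(1,n) if st[i,4]>25]
E
python3 - <<'E'
from h import *
a=snapshot("top");W=cloud(a);b=snapshot("side");V=cloud(b)
save(a,"crop.png",(190,130,350,370),2.4)
for p,w in((a,W),(b,V)):
    for d in finder.masks_of(p,"plate"):
        m=d["pixels"]&(p["range_z"]>0)&(abs(w[...,2]-.01)<.008);print(rect(w[m]),d["extent"])
    for P,st in red(p,w): print("red",st,np.median(P,0).round(4),P.min(0).round(3),P.max(0).round(3))
# right leg: heights 0.025..0.04
for p,w in((a,W),(b,V)):
    m=(abs(w[...,2]-.034)<.006)&(w[...,0]>.46)&(w[...,0]<.9)&(w[...,1]>-.03)&(w[...,1]<.13)
    print("leg",m.sum(),rect(w[m]), w[m].min(0),w[m].max(0))
E
```

```text
(array([ 0.2647, -0.2285]), array([ 57.8, 193.4]), 0.029) [305.8, 281.1, 333.8, 359.0]
(array([ 0.4833, -0.2274]), array([ 43.8, 152.4]), -0.279) [307.6, 207.6, 334.7, 262.2]
(array([0.2743, 0.2528]), array([ 62.2, 196. ]), 0.79) [104.4, 274.1, 168.6, 343.3]
(array([ 0.3773, -0.0396]), array([ 44.4, 150. ]), -0.806) [220.7, 247.8, 276.4, 297.5]
(array([0.6936, 0.1708]), array([350.6, 379.8]), -1.332) [72.1, 4.5, 232.9, 233.1]
red [357 104   9  12  31] [ 0.8285 -0.3401  0.028 ] [ 0.826 -0.357 -0.001] [ 0.842 -0.332  0.068]
red [219 190  13  12  83] [0.5718 0.0207 0.0612] [ 0.557  0.008 -0.001] [0.592 0.05  0.065]
red [404 206  12  20  30] [ 0.5421 -0.4565  0.0316] [ 0.507 -0.478  0.025] [ 0.558 -0.45   0.042]
(array([ 0.4784, -0.2303]), array([ 57.1, 151.4]), -0.27) [279.6, 188.8, 333.2, 214.3]
(array([ 0.3767, -0.0412]), array([ 46.3, 159.6]), -0.815) [304.0, 236.3, 352.6, 285.7]
(array([ 0.2597, -0.2273]), array([ 64.1, 193.6]), 0.015) [349.5, 202.4, 426.8, 230.5]
(array([0.2725, 0.2492]), array([ 62.9, 200.7]), 0.785) [297.0, 348.0, 401.6, 419.1]
red [232 239  15  16 128] [0.5698 0.0283 0.0619] [ 0.554 -0.05  -0.001] [0.617 0.041 0.066]
leg 1369 (array([0.711 , 0.0779]), array([ 72.7, 335.3]), 0.238) [0.5515655  0.00570769 0.0280784 ] [0.88213923 0.12977604 0.03924245]
leg 1677 (array([0.7059, 0.0768]), array([ 72.9, 329.8]), 0.236) [0.54752446 0.00409086 0.0280027 ] [0.8692669  0.12999811 0.0392049 ]
```

View pics/crop.png

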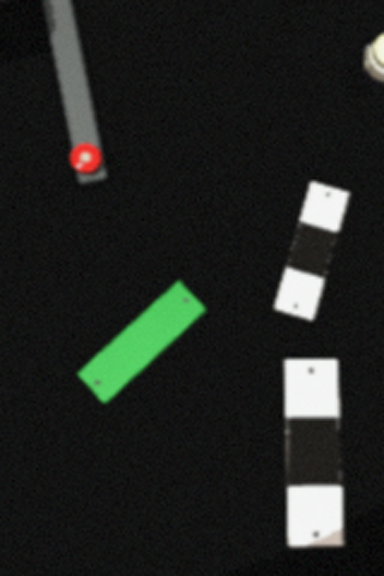

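The crop confirms the choice: the small plate, white with a black facing, is at crop (312,250). It measures 152 x 44 mm, against 193 x 58 mm for the other. The knob is at crop (86,157), which is world (0.571, 0.023).

```bash
cat >> h.py <<'E'
def plan(pos,yaw,n):
    """rows from measured pose to tool-down pose with tool x at yaw"""
    s=monitor.get_state();p0=np.array(s["tool_pos"]);r0=R.from_quat(s["eef_rot"])
    r1=R.from_euler("z",yaw)*R.from_euler("x",np.pi)
    rv=(r0.inv()*r1).as_rotvec();out=[]
    for k in range(n):
        r=r0*R.from_rotvec(rv*k/n)
        out.append(list(np.round(r.inv().apply((np.array(pos)-p0)/n*100),2))+list(np.round(rv/n,3)))
    for o in out: print(*[f"{float(x):g}," for x in o])
E
python3 - <<'E'
from h import *
plan([.4255,-.2105,.24],-.279,8)
E
```

```text
4.01, -3.44, 0.78, 0, -0, 0.081,
3.72, -3.75, 0.78, 0, -0, 0.081,
3.4, -4.04, 0.78, 0, -0, 0.081,
3.06, -4.3, 0.78, 0, -0, 0.081,
2.7, -4.54, 0.78, 0, -0, 0.081,
2.33, -4.74, 0.78, 0, -0, 0.081,
1.94, -4.91, 0.78, 0, -0, 0.081,
1.53, -5.05, 0.78, 0, -0, 0.081,
```

Request:
carry_out --motion '[4.0,-3.4,0.8,0,0,0.081,3.7,-3.7,0.8,0,0,0.081,3.4,-4.0,0.8,0,0,0.081,3.1,-4.3,0.8,0,0,0.081,2.7,-4.5,0.8,0,0,0.081,2.3,-4.7,0.8,0,0,0.081,1.9,-4.9,0.8,0,0,0.081,1.5,-5.0,0.7,0,0,0.081]' --hand 8.0

```text
clock: 1.8
tool_pos: [0.4258, -0.2115, 0.2397]
eef_rot: [0.99, -0.14, 0.0, 0.0]
contact_force: [1.2, 0.5, -0.2]
opening: 0.905
```

Request:
carry_out --motion '[0,0,0,0,0,0,0,0,0,0,0,0]'

```text
clock: 2.05
tool_pos: [0.4248, -0.2134, 0.2399]
eef_rot: [0.99, -0.138, 0.0, 0.0]
contact_force: [0.1, -0.2, -1.3]
opening: 0.908
```

Run:
```python
from h import *
s=monitor.get_state();a=snapshot("wrist");W=cloud(a,s);save(a,"w1.png")
print(s["clock"],s["tool_pos"],s["q"],s["contact_force"],s["moment"])
for d in finder.masks_of(a,"plate"):
    m=d["pixels"]&(a["range_z"]>0);m&=(abs(W[...,2]-.01)<.008);print(d["p"],rect(W[m]),np.median(W[m],0),d["extent"])
for P,st in red(a,W): print("red",st,np.median(P,0).round(4),P.min(0).round(3),P.max(0).round(3))
plan([.4265,-.21,.066],-.279,6)
```

```text
2.05 [ 0.42475417 -0.21341766  0.23988755] [ 0.32622014  0.6056762   0.0660203   2.07959743 -0.08340723  0.45831437
 -1.39313376] [ 0.0924103  -0.18323775 -1.26719474] [0.04438184 0.0361107  0.02057019]
0.92 (array([ 0.3829, -0.0452]), array([ 44.1, 135.3]), -0.834) [ 0.39784969 -0.05975689  0.00915717] [90.7, 205.4, 180.0, 325.6]
0.57 (array([ 0.2623, -0.2286]), array([ 57.3, 196.2]), 0.029) [ 0.29814442 -0.22856103  0.01224379] [284.3, 236.1, 384.8, 410.6]
0.55 (array([ 0.4811, -0.2276]), array([ 44. , 150.1]), -0.279) [ 0.4887594  -0.2289858   0.00933008] [248.3, 23.9, 306.4, 208.0]
0.02, -0.09, 2.9, 0, -0, -0,
0.02, -0.09, 2.9, 0, -0, -0,
0.02, -0.09, 2.9, 0, -0, -0,
0.02, -0.09, 2.9, 0, -0, -0,
0.02, -0.09, 2.9, 0, -0, -0,
0.02, -0.08, 2.9, 0, -0, -0,
```

View pics/w1.png

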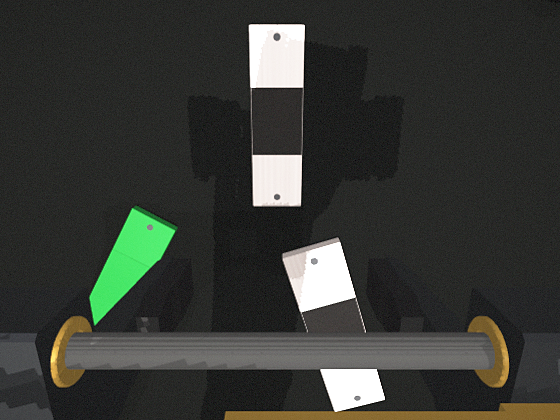

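The wrist view shows the plate centred at (277,120), with its near end at (277,205) between the fingers. The near-end grasp point is (0.424, -0.211).

Request:
carry_out --motion '[-0.02,-0.04,2.9,0,0,0,-0.02,-0.04,2.9,0,0,0,-0.02,-0.04,2.9,0,0,0,-0.02,-0.04,2.9,0,0,0,-0.02,-0.04,2.9,0,0,0,-0.02,-0.04,2.5,0,0,0,0,0,0,0,0,0,0,0,0,0,0,0]'

```text
clock: 3.15
tool_pos: [0.4247, -0.2117, 0.0706]
eef_rot: [0.99, -0.14, 0.001, 0.0]
contact_force: [-0.1, -0.6, 0.2]
opening: 0.906
```

Run:
```python
from h import *
s=monitor.get_state();print(s["tool_pos"],s["contact_force"],s["q"])
plan([.4238,-.211,.0665],-.279,1)
```

```text
[ 0.4246936  -0.21168268  0.07063402] [-0.10702109 -0.63016889  0.17733124] [ 0.36113958  0.94476555  0.00616657  2.15247113 -0.10357027  0.04314141
 -1.38251801]
-0.11, -0.04, 0.41, 0.001, -0.001, -0.001,
```

Joint 6 is close to its limit here. I'll grip nearer the plate's middle, slide it to a spot right of the foot, and re-grip its front end there.

Request:
carry_out --motion '[2.0,0,0,0,0,0,1.9,0,0.2,0,0,0,0,0,0.2,0,0,0,0,0,0,0,0,0]'

```text
clock: 3.65
tool_pos: [0.4612, -0.2212, 0.0664]
eef_rot: [0.99, -0.139, -0.001, -0.0]
contact_force: [-0.5, 0.1, -0.7]
opening: 0.912
```

Request:
carry_out --motion '[0,0,0,0,0,0,0,0,0,0,0,0,0,0,0,0,0,0,0,0,0,0,0,0,0,0,0,0,0,0,0,0,0,0,0,0]' --hand 3.0 --grip_force 15

```text
clock: 4.4
tool_pos: [0.462, -0.2212, 0.0659]
eef_rot: [0.99, -0.139, -0.0, -0.0]
contact_force: [0.5, -0.0, 0.9]
opening: 0.495
```

Run:
```python
from h import *
s=monitor.get_state();print(s["tool_pos"],s["contact_force"],s["q"],s["opening"]*88.1)
d=np.array([.972,.235]);c=np.array([.6016,-.103]);g=c-.02*d;print(g)
plan([*g,.0663],.237,8)
```

```text
[ 0.46197291 -0.22118348  0.06590937] [ 0.46822269 -0.03781507  0.8880559 ] [ 0.34545664  0.96223748  0.01828763  2.04015974 -0.10676733  0.14071572
 -1.38744707] 43.6514410722665
[ 0.58216 -0.1077 ]
1.05, -1.78, -0.01, -0, 0, -0.064,
1.17, -1.71, -0.01, -0, 0, -0.064,
1.27, -1.63, -0.01, -0, 0, -0.064,
1.38, -1.54, -0.01, -0, 0, -0.064,
1.47, -1.45, -0.01, -0, 0, -0.064,
1.56, -1.35, -0.01, -0, 0, -0.064,
1.65, -1.25, -0.01, -0, 0, -0.064,
1.72, -1.14, -0.01, -0, 0, -0.064,
```

Request:
carry_out --motion '[1.05,-1.78,0,0,0,-0.064,1.17,-1.71,0,0,0,-0.064,1.27,-1.63,0,0,0,-0.064,1.38,-1.54,0,0,0,-0.064,1.47,-1.45,0,0,0,-0.064,1.56,-1.35,0,0,0,-0.064,1.65,-1.25,0,0,0,-0.064,1.72,-1.14,0,0,0,-0.064]'

```text
clock: 5.4
tool_pos: [0.5831, -0.107, 0.0659]
eef_rot: [0.993, 0.119, -0.0, 0.0]
contact_force: [-1.6, -2.1, 0.8]
opening: 0.495
```

Request:
carry_out --motion '[0,0,0,0,0,0,0,0,0,0,0,0,0,0,0,0,0,0,0,0,0,0,0,0]' --hand 6.5

```text
clock: 5.9
tool_pos: [0.582, -0.1082, 0.0658]
eef_rot: [0.993, 0.116, -0.0, -0.0]
contact_force: [0.3, 0.0, -0.5]
opening: 0.738
```

Request:
carry_out --motion '[0,0,-4,0,0,0,-2,0,-4,0,0,0,-3,0,-4,0,0,0,-3,0,-4,0,0,0,0,0,0,0,0,0,0,0,0,0,0,0]'

```text
clock: 6.65
tool_pos: [0.5051, -0.1261, 0.2257]
eef_rot: [0.993, 0.117, 0.0, -0.0]
contact_force: [-0.4, -0.0, -0.0]
opening: 0.741
```

Run:
```python
from h import *
s=monitor.get_state();a=snapshot("wrist");W=cloud(a,s);save(a,"w2.png")
print(s["clock"],s["tool_pos"],s["q"],s["contact_force"])
for d in finder.masks_of(a,"plate"):
    m=d["pixels"]&(a["range_z"]>0);m&=(abs(W[...,2]-.01)<.008);print(d["p"],rect(W[m]),np.median(W[m],0),d["extent"])
for P,st in red(a,W):
    P=P[P[:,2]>.035];T=P[P[:,2]>np.percentile(P[:,2],90)-.003]
    print("red",st,cv2.minEnclosingCircle((T[:,:2]*1000).astype(np.float32)),T.mean(0).round(4),np.percentile(P,[1,99],0).round(4))
m=(abs(W[...,2]-.034)<.004)&(W[...,0]>.5)&(W[...,1]>-.03)
if m.sum(): print("leg",rect(W[m]),np.median(W[m],0))
```

```text
6.65 [ 0.50508239 -0.12614682  0.22566499] [ 0.1752152   0.66956843 -0.03052558  1.95961626  0.03763267  0.5126703
 -1.21849708] [-0.36347648 -0.04513702 -0.03427766]
0.73 (array([ 0.3081, -0.2268]), array([57.4, 74.5]), 0.03) [ 0.31295916 -0.22527188  0.01236543] [295.9, 367.6, 367.4, 412.0]
0.73 (array([ 0.3882, -0.0514]), array([ 44.4, 117.5]), -0.807) [ 0.4094081  -0.07911328  0.00910189] [122.2, 244.0, 241.8, 317.2]
0.63 (array([ 0.5901, -0.1031]), array([ 44. , 117.1]), 0.243) [ 0.59520325 -0.10225372  0.00929856] [244.5, 1.4, 305.6, 159.9]
red [ 50  35  62  55 386] ((571.2918701171875, 23.09881591796875), 15.959447860717773) [0.5757 0.02   0.0619] [[0.5563 0.0076 0.0462]
 [0.5859 0.0381 0.0635]]
red [63 51 20  9 31] ((573.6713256835938, 25.612823486328125), 6.123683929443359) [0.5753 0.0258 0.0623] [[0.5712 0.0198 0.0608]
 [0.5773 0.0313 0.0637]]
red [56 62 11 16 28] ((564.7485961914062, 32.10993194580078), 5.041224956512451) [0.5649 0.0315 0.0623] [[0.5601 0.0296 0.0612]
 [0.5694 0.0345 0.0632]]
leg (array([0.5821, 0.0257]), array([32., 62.]), 0.234) [0.59466115 0.02281349 0.03286728]
```

View pics/w2.png

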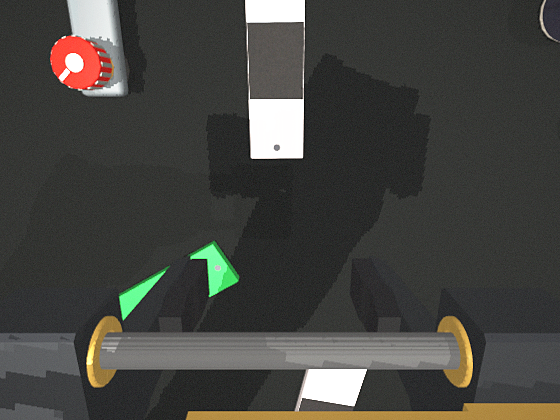

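The plate is now right of the foot: black facing at rows 22–98, columns 247–303, near dot at (277,147), knob at (80,63). I'll take the plate's middle from the facing edges in this frame.

Run:
```python
from h import *
s=monitor.get_state();a=snapshot("wrist")
H=np.array(a["hand_eye"]);Rm=R.from_quat(s["eef_rot"]).as_matrix()
def pt(u,v,z=.01):
    r=Rm@H[:3,:3]@np.array([(u-a["cx"])/a["fx"],(v-a["cy"])/a["fy"],1]);o=Rm@H[:3,3]+s["tool_pos"]
    return (o+r*(z-o[2])/r[2]).round(4)
g=a["frame"].astype(int).mean(2)[:,255:298].mean(1);d=np.diff(g)
e=[int(np.argmin(d[80:120]*-1)+80),int(np.argmax(abs(d[10:40]))+10),int(np.argmax(abs(d[140:180]))+140)]
print(e,[pt(276,x+.5) for x in e],pt(276,147,.01))
x1,x2=[pt(276,x+.5)[:2] for x in e[:2]];print("mid",(x1+x2)/2,np.linalg.norm(x1-x2))
```

```text
[98, 21, 157] [array([ 0.5785, -0.1052,  0.01  ]), array([ 0.632 , -0.0926,  0.01  ]), array([ 0.5329, -0.116 ,  0.01  ])] [ 0.5413 -0.114   0.01  ]
mid [ 0.60525 -0.0989 ] 0.05496371530382566
```

Run:
```python
from h import *
plan([.5443,-.1149,.066],.24,5)
```

```text
0.82, -0.02, 3.17, -0, 0, -0.001,
0.82, -0.02, 3.17, -0, 0, -0.001,
0.82, -0.02, 3.17, -0, 0, -0.001,
0.82, -0.02, 3.17, -0, 0, -0.001,
0.82, -0.02, 3.17, -0, 0, -0.001,
```

Request:
carry_out --motion '[0.82,0,3.2,0,0,0,0.82,0,3.2,0,0,0,0.82,0,3.2,0,0,0,0.82,0,3.2,0,0,0,0.82,-0.1,3.15,0,0,0,0,0,0,0,0,0,0,0,0,0,0,0]'

```text
clock: 7.68
tool_pos: [0.5442, -0.1153, 0.0653]
eef_rot: [0.993, 0.117, -0.001, -0.0]
contact_force: [0.5, 0.8, 0.4]
opening: 0.734
```

Request:
carry_out --motion '[0,0,0,0,0,0,0,0,0,0,0,0,0,0,0,0,0,0,0,0,0,0,0,0,0,0,0,0,0,0]' --hand 3.0

```text
clock: 8.3
tool_pos: [0.5441, -0.1157, 0.0664]
eef_rot: [0.993, 0.117, -0.0, -0.0]
contact_force: [-0.4, 0.8, -0.3]
opening: 0.496
```

Run:
```python
from h import *
s=monitor.get_state();print(s["clock"],s["tool_pos"],s["contact_force"],s["q"],s["opening"]*88.1)
t=np.array(s["tool_pos"])
plan([t[0]-.0332,t[1]+.1231,.0663],.24,8)
```

```text
8.3 [ 0.54407441 -0.11568631  0.06635894] [-0.38028066  0.8228193  -0.27749243] [ 0.13472131  0.9769483  -0.01361972  1.90742121  0.04339479  0.25821121
 -1.25166585] 43.71076295143384
-0.05, -1.59, 0, -0, 0, -0.001,
-0.05, -1.59, 0, -0, 0, -0.001,
-0.04, -1.59, 0, -0, 0, -0.001,
-0.04, -1.59, 0, -0, 0, -0.001,
-0.04, -1.59, 0, -0, 0, -0.001,
-0.04, -1.59, 0, -0, 0, -0.001,
-0.04, -1.59, 0, -0, 0, -0.001,
-0.04, -1.59, 0, -0, 0, -0.001,
```

Request:
carry_out --motion '[-0.05,-1.59,0,0,0,0,-0.05,-1.59,0,0,0,0,-0.04,-1.59,0,0,0,0,-0.04,-1.59,0,0,0,0,-0.04,-1.59,0,0,0,0,-0.04,-1.59,0,0,0,0,-0.04,-1.59,0,0,0,0,-0.04,-1.59,0,0,0,0]'

```text
clock: 9.3
tool_pos: [0.5111, 0.0082, 0.0664]
eef_rot: [0.993, 0.117, -0.0, -0.0]
contact_force: [-0.3, -0.8, 0.4]
opening: 0.491
```

Request:
carry_out --motion '[0,0,0,0,0,0,0,0,0,0,0,0]'

```text
clock: 9.55
tool_pos: [0.5115, 0.007, 0.0664]
eef_rot: [0.993, 0.117, -0.0, 0.0]
contact_force: [-0.2, 0.2, -0.6]
opening: 0.499
```

Run:
```python
from h import *
s=monitor.get_state();print(s["clock"],s["tool_pos"],s["contact_force"],s["q"],s["opening"]*88.1)
a=snapshot("wrist");W=cloud(a,s);m=(abs(W[...,2]-.01)<.003)&(a["frame"].min(2)>110)
print(m.sum(),rect(W[m]) if m.sum()>9 else 0)
```

```text
9.55 [0.51146832 0.0070102  0.06643549] [-0.23877741  0.22719183 -0.62551447] [-0.10892286  0.96052253  0.00839489  2.04217222 -0.04938746  0.13943369
 -1.39194686] 43.98295275175851
10158 (array([0.5591, 0.0195]), array([ 44.3, 120.8]), 0.252)
```

Request:
carry_out --motion '[0,0,0,0,0,0,0,0,0,0,0,0,0,0,0,0,0,0,-1,0,-3.5,0,0,0,-1,0,-4,0,0,0,-1,0,-4.5,0,0,0,-1,0,-4.5,0,0,0,0,0,0,0,0,0]' --hand 6.5

```text
clock: 10.6
tool_pos: [0.4733, -0.0026, 0.2342]
eef_rot: [0.993, 0.116, 0.003, 0.0]
contact_force: [0.1, 0.3, 0.2]
opening: 0.736
```

Request:
carry_out --motion '[0,0,0,0,0,0,0,0,0,0,0,0]'

```text
clock: 10.85
tool_pos: [0.4722, -0.002, 0.2303]
eef_rot: [0.993, 0.117, -0.001, -0.0]
contact_force: [0.2, -0.1, 0.1]
opening: 0.738
```

Run:
```python
from h import *
s=monitor.get_state();a=snapshot("wrist");W=cloud(a,s);save(a,"w3.png")
print(s["clock"],s["tool_pos"],s["q"])
H=np.array(a["hand_eye"]);print(H.round(3))
for d in finder.masks_of(a,"plate"):
    m=d["pixels"]&(a["range_z"]>0);m&=(abs(W[...,2]-.01)<.005);print(d["p"],rect(W[m]),d["extent"])
m=(abs(W[...,2]-.01)<.003)&(a["frame"].min(2)>110)&(W[...,0]>.45);print(m.sum(),rect(W[m]))
for P,st in red(a,W):
    P=P[P[:,2]>.035];T=P[P[:,2]>np.percentile(P[:,2],90)-.003]
    print("red",st,cv2.minEnclosingCircle((T[:,:2]*1000).astype(np.float32)),T.mean(0).round(4))
```

```text
10.85 [ 0.47220894 -0.00202399  0.23032533] [-0.11208356  0.61981621  0.02975681  2.09350382 -0.04209985  0.43138445
 -1.38631058]
[[-0.001 -0.954 -0.3    0.077]
 [ 1.    -0.001  0.001 -0.   ]
 [-0.001 -0.3    0.954 -0.081]
 [ 0.     0.     0.     1.   ]]
0.65 (array([0.558 , 0.0185]), array([ 44.1, 117.6]), 0.253) [247.3, 0.3, 308.9, 157.2]
0.64 (array([ 0.3767, -0.0391]), array([ 44.4, 149.7]), -0.807) [219.5, 234.7, 367.7, 333.1]
7201 (array([0.533, 0.117]), array([117.7, 247.1]), -1.324)
```

View pics/w3.png

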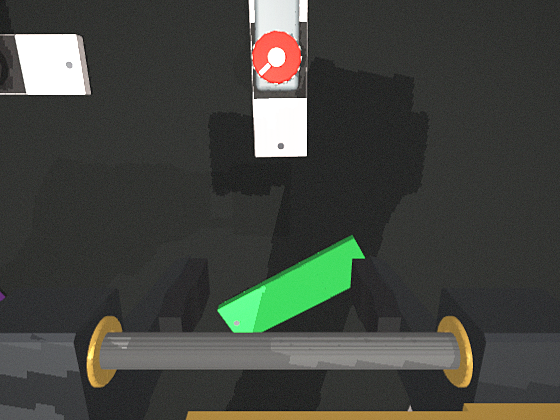

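The plate lies under the foot: knob at (276,57), plate near end at row 157, near dot at (281,146). Its centre computes to (0.574, 0.023), about 2.5 mm off the screw axis. Next is the knob: I'll move above it and pre-turn the wrist.

Run:
```python
from h import *
plan([.5713,.0231,.150],.237,3)
```

```text
3.41, -0.05, 2.67, -0, 0.001, -0.001,
3.41, -0.05, 2.67, -0, 0.001, -0.001,
3.41, -0.04, 2.68, -0, 0.001, -0.001,
```

Request:
carry_out --motion '[0,0,0,0,0,-0.185,0,0,0,0,0,-0.185,0,0,0,0,0,-0.185,0,0,0,0,0,-0.185,0,0,0,0,0,-0.185,0,0,0,0,0,-0.185,0,0,0,0,0,-0.185,0,0,0,0,0,-0.185]'

```text
clock: 11.95
tool_pos: [0.4723, -0.0022, 0.2306]
eef_rot: [0.653, 0.758, -0.0, -0.001]
contact_force: [0.5, -0.5, -0.4]
opening: 0.734
```

Request:
carry_out --motion '[0,0,0,0,0,-0.185,0,0,0,0,0,-0.185,0,0,0,0,0,-0.185,0,0,0,0,0,-0.185,0,0,0,0,0,-0.185,0,0,0,0,0,-0.185,0,0,0,0,0,-0.185,0,0,0,0,0,-0.185]'

```text
clock: 12.95
tool_pos: [0.4724, -0.0022, 0.2307]
eef_rot: [-0.029, 1.0, 0.0, -0.001]
contact_force: [0.5, -0.6, 0.7]
opening: 0.741
```

Request:
carry_out --motion '[0,0,0,0,0,-0.185,0,0,0,0,0,-0.185,0,0,0,0,0,-0.185,0,0,0,0,0,-0.185,0,0,0,0,0,0,0,0,0,0,0,0]'

```text
clock: 13.7
tool_pos: [0.4724, -0.0022, 0.231]
eef_rot: [-0.384, 0.923, 0.0, -0.001]
contact_force: [-0.5, 0.2, 0.1]
opening: 0.736
```

Run:
```python
from h import *
s=monitor.get_state();y=(R.from_quat(s["eef_rot"])*R.from_euler("x",-np.pi)).as_euler("zyx")[0]
print(s["clock"],s["tool_pos"],s["q"],y,s["moment"])
plan([.5713,.0231,.140],y,4)
```

```text
13.7 [ 0.47243239 -0.00217914  0.23102366] [ 0.49037252  0.79331689 -0.99116163  2.06352019  0.94040068  0.82905722
  1.28251492] -2.3526145463918726 [ 0.19471339 -0.0716572   0.02000764]
-2.19, -1.31, 2.27, 0, -0, 0,
-2.19, -1.31, 2.27, 0, -0, 0,
-2.19, -1.31, 2.27, 0, -0, 0,
-2.19, -1.31, 2.27, 0, -0, 0,
```

Request:
carry_out --motion '[-2.2,-1.3,2.3,0,0,0,-2.2,-1.3,2.3,0,0,0,-2.2,-1.3,2.3,0,0,0,-2.2,-1.3,2.2,0,0,0,0,0,0,0,0,0,0,0,0,0,0,0]'

```text
clock: 14.45
tool_pos: [0.5706, 0.0241, 0.1408]
eef_rot: [-0.386, 0.923, 0.0, -0.0]
contact_force: [-0.5, 0.2, 0.3]
opening: 0.736
```

Run:
```python
from h import *
s=monitor.get_state();y=(R.from_quat(s["eef_rot"])*R.from_euler("x",-np.pi)).as_euler("zyx")[0]
print(s["clock"],s["tool_pos"],s["q"],y,s["moment"])
plan([.5713,.0231,.109],y,2)
```

```text
14.45 [0.57061391 0.02407243 0.14079435] [ 0.35607842  1.01005926 -0.8826987   1.82866875  1.04682811  0.85633109
  1.29564916] -2.3497298155439967 [ 0.14776865 -0.11226561 -0.07746062]
0.01, -0.06, 1.59, 0, -0, -0,
0.01, -0.06, 1.59, 0, -0, -0,
```

Request:
carry_out --motion '[0,-0.05,1.6,0,0,0,0,-0.05,1.6,0,0,0,0,0,0,0,0,0,0,0,0,0,0,0]'

```text
clock: 14.95
tool_pos: [0.5719, 0.0235, 0.1083]
eef_rot: [-0.386, 0.923, 0.0, -0.0]
contact_force: [0.1, 0.4, 0.3]
opening: 0.739
```

Request:
carry_out --motion '[0,0,0,0,0,0,0,0,0,0,0,0,0,0,0,0,0,0,0,0,0,0,0,0,0,0,0,0,0,0,0,0,0,0,0,0]' --hand 2.0 --grip_force 25

```text
clock: 15.7
tool_pos: [0.5717, 0.0238, 0.1085]
eef_rot: [-0.386, 0.922, 0.001, -0.0]
contact_force: [-2.7, 0.3, 1.6]
opening: 0.355
```

```bash
cat >> h.py <<'E'
def rep(n=8):
    import time
    M=[];F=[]
    s=monitor.get_state()
    y=(R.from_quat(s["eef_rot"])*R.from_euler("x",-np.pi)).as_euler("zyx")[0]
    print("t",s["clock"],"pos",s["tool_pos"].round(4),"yaw",round(y,3),"F",s["contact_force"].round(2),"M",s["moment"].round(3),"op",round(s["opening"]*88.1,1),"q",s["q"].round(2),"tau7",s["joint_torque"][-1].round(3))
E
python3 -c "
from h import *
rep()"
```

```text
t 15.7 pos [0.5717 0.0238 0.1085] yaw -2.349 F [-2.74  0.3   1.65] M [0.32  0.351 0.05 ] op 31.3 q [ 0.34  1.06 -0.85  1.83  1.11  0.82  1.26] tau7 0.009
```

Request:
carry_out --motion '[0,0,0.014,0,0,0.15,0,0,0.014,0,0,0.15,0,0,0.014,0,0,0.15,0,0,0.014,0,0,0.15,0,0,0.014,0,0,0.15,0,0,0.014,0,0,0.15,0,0,0.014,0,0,0.15,0,0,0.014,0,0,0.15]'

```text
clock: 16.7
tool_pos: [0.5717, 0.0238, 0.1074]
eef_rot: [0.204, 0.979, 0.0, -0.0]
contact_force: [-2.9, 1.8, 1.7]
opening: 0.354
```

```bash
python3 -c "
from h import *
rep()
for i in range(5): snapshot('wrist');rep()"
```

```text
t 16.7 pos [0.5717 0.0238 0.1074] yaw 2.73 F [-2.95  1.84  1.74] M [0.385 0.268 0.045] op 31.2 q [ 0.22  0.98 -0.61  1.84  0.93  0.63  0.19] tau7 0.989
t 16.75 pos [0.5717 0.0238 0.1074] yaw 2.726 F [-2.32  2.68  1.23] M [ 0.472  0.302 -0.107] op 31.3 q [ 0.22  0.98 -0.6   1.84  0.92  0.63  0.19] tau7 0.008
t 16.8 pos [0.5717 0.0238 0.1074] yaw 2.734 F [-1.85  1.04  1.91] M [ 0.406  0.314 -0.063] op 31.7 q [ 0.22  0.98 -0.61  1.84  0.93  0.63  0.2 ] tau7 -0.645
t 16.85 pos [0.5717 0.0239 0.1074] yaw 2.737 F [-3.03  1.84  2.58] M [ 0.414  0.398 -0.068] op 31.3 q [ 0.22  0.98 -0.61  1.84  0.93  0.63  0.2 ] tau7 -0.188
t 16.9 pos [0.5717 0.0238 0.1074] yaw 2.737 F [-3.44  2.34  3.28] M [0.417 0.392 0.014] op 31.3 q [ 0.22  0.98 -0.61  1.84  0.93  0.63  0.2 ] tau7 -0.012
t 16.95 pos [0.5717 0.0238 0.1074] yaw 2.737 F [-3.83  2.28  2.73] M [ 0.436  0.404 -0.01 ] op 31.4 q [ 0.22  0.98 -0.61  1.84  0.93  0.63  0.2 ] tau7 0.016
```

Request:
carry_out --motion '[0,0,0.009,0,0,0.1,0,0,0.009,0,0,0.1,0,0,0.009,0,0,0.1,0,0,0.009,0,0,0.1,0,0,0.009,0,0,0.1,0,0,0.009,0,0,0.1,0,0,0.009,0,0,0.1,0,0,0.009,0,0,0.1]'

```text
clock: 17.95
tool_pos: [0.5718, 0.0238, 0.1066]
eef_rot: [0.568, 0.823, 0.0, -0.001]
contact_force: [-2.2, 2.7, 2.6]
opening: 0.356
```

```bash
python3 -c "
from h import *
rep()"
```

```text
t 17.95 pos [0.5718 0.0238 0.1066] yaw 1.933 F [-2.22  2.67  2.6 ] M [0.471 0.375 0.013] op 31.3 q [ 0.12  0.94 -0.41  1.85  0.72  0.51 -0.43] tau7 0.558
```

Request:
carry_out --motion '[0,0,0.005,0,0,0.05,0,0,0.005,0,0,0.05]'

```text
clock: 18.2
tool_pos: [0.5718, 0.0238, 0.1065]
eef_rot: [0.608, 0.794, 0.0, -0.001]
contact_force: [-3.0, 2.6, 2.4]
opening: 0.357
```

```bash
python3 -c "
from h import *
rep()"
```

```text
t 18.2 pos [0.5718 0.0238 0.1065] yaw 1.833 F [-2.97  2.58  2.4 ] M [0.587 0.548 0.084] op 31.4 q [ 0.1   0.94 -0.39  1.85  0.69  0.5  -0.5 ] tau7 0.264
```

Request:
carry_out --motion '[0,0,0.005,0,0,0.05,0,0,0.005,0,0,0.05]'

```text
clock: 18.45
tool_pos: [0.5718, 0.0238, 0.1064]
eef_rot: [0.648, 0.762, 0.0, -0.001]
contact_force: [-4.2, 3.8, 3.9]
opening: 0.35
```

```bash
python3 -c "
from h import *
rep()"
```

```text
t 18.45 pos [0.5718 0.0238 0.1064] yaw 1.732 F [-4.15  3.75  3.91] M [0.705 0.621 0.088] op 30.8 q [ 0.09  0.93 -0.36  1.85  0.66  0.48 -0.57] tau7 0.256
```

Request:
carry_out --motion '[0,0,0.005,0,0,0.05,0,0,0.005,0,0,0.05]'

```text
clock: 18.7
tool_pos: [0.5719, 0.0238, 0.1063]
eef_rot: [0.685, 0.728, 0.0, -0.0]
contact_force: [-3.9, 3.6, 3.8]
opening: 0.354
```

```bash
python3 -c "
from h import *
rep()
for i in range(4): snapshot('wrist');rep()"
```

```text
t 18.7 pos [0.5719 0.0238 0.1063] yaw 1.632 F [-3.91  3.61  3.79] M [0.741 0.645 0.024] op 31.2 q [ 0.07  0.93 -0.34  1.85  0.62  0.47 -0.64] tau7 0.24
t 18.75 pos [0.5718 0.0238 0.1063] yaw 1.63 F [-4.18  3.83  5.01] M [0.836 0.717 0.037] op 31.3 q [ 0.07  0.93 -0.34  1.85  0.62  0.47 -0.64] tau7 0.002
t 18.8 pos [0.5718 0.0238 0.1063] yaw 1.633 F [-4.1   3.69  3.73] M [ 0.759  0.632 -0.019] op 31.2 q [ 0.07  0.93 -0.34  1.85  0.63  0.47 -0.64] tau7 -0.129
t 18.85 pos [0.5719 0.0238 0.1063] yaw 1.634 F [-4.36  3.59  3.73] M [ 0.719  0.643 -0.084] op 30.9 q [ 0.07  0.93 -0.34  1.85  0.63  0.47 -0.64] tau7 0.008
t 18.9 pos [0.5719 0.0238 0.1063] yaw 1.634 F [-3.75  3.84  3.72] M [ 0.709  0.639 -0.018] op 31.3 q [ 0.07  0.93 -0.34  1.85  0.63  0.47 -0.64] tau7 0.046
```

Request:
carry_out --motion '[0,0,0.009,0,0,0.1,0,0,0.009,0,0,0.1]'

```text
clock: 19.15
tool_pos: [0.5718, 0.0238, 0.1061]
eef_rot: [0.755, 0.656, -0.0, -0.001]
contact_force: [-3.0, 3.4, 3.4]
opening: 0.356
```

```bash
python3 -c "
from h import *
rep()"
```

```text
t 19.15 pos [0.5718 0.0238 0.1061] yaw 1.431 F [-3.    3.43  3.39] M [0.784 0.588 0.091] op 31.4 q [ 0.05  0.93 -0.29  1.85  0.55  0.45 -0.78] tau7 0.509
```

Request:
carry_out --motion '[0,0,0.005,0,0,0.05,0,0,0.005,0,0,0.05]'

```text
clock: 19.4
tool_pos: [0.5719, 0.0238, 0.106]
eef_rot: [0.786, 0.618, -0.0, -0.0]
contact_force: [-4.2, 3.7, 3.2]
opening: 0.358
```

```bash
python3 -c "
from h import *
rep()
for i in range(3): snapshot('wrist');rep()"
```

```text
t 19.4 pos [0.5719 0.0238 0.106 ] yaw 1.333 F [-4.19  3.67  3.25] M [0.763 0.629 0.102] op 31.5 q [ 0.03  0.92 -0.27  1.85  0.52  0.44 -0.84] tau7 0.224
t 19.45 pos [0.5719 0.0238 0.106 ] yaw 1.331 F [-3.49  4.38  4.53] M [ 0.796  0.666 -0.053] op 31.2 q [ 0.03  0.92 -0.27  1.85  0.52  0.44 -0.85] tau7 -0.023
t 19.5 pos [0.5718 0.0238 0.106 ] yaw 1.333 F [-4.52  3.78  2.96] M [ 0.732  0.654 -0.016] op 31.4 q [ 0.03  0.92 -0.27  1.85  0.52  0.44 -0.84] tau7 -0.101
t 19.55 pos [0.5719 0.0238 0.106 ] yaw 1.334 F [-4.44  4.12  4.2 ] M [ 0.746  0.635 -0.069] op 31.1 q [ 0.03  0.92 -0.27  1.85  0.52  0.44 -0.84] tau7 0.016
```

Request:
carry_out --motion '[0,0,0.009,0,0,0.1,0,0,0.005,0,0,0.05]'

```text
clock: 19.8
tool_pos: [0.5719, 0.0238, 0.1059]
eef_rot: [0.83, 0.557, -0.0, -0.0]
contact_force: [-3.2, 3.6, 3.8]
opening: 0.355
```

```bash
python3 -c "
from h import *
rep()"
```

```text
t 19.8 pos [0.5719 0.0238 0.1059] yaw 1.183 F [-3.23  3.61  3.77] M [0.803 0.645 0.037] op 31.2 q [ 0.01  0.92 -0.23  1.85  0.46  0.42 -0.94] tau7 0.137
```

Request:
carry_out --motion '[0,0,0.005,0,0,0.05,0,0,0.005,0,0,0.05]'

```text
clock: 20.05
tool_pos: [0.5719, 0.0238, 0.1058]
eef_rot: [0.857, 0.515, -0.0, -0.0]
contact_force: [-3.1, 4.8, 4.7]
opening: 0.358
```

```bash
python3 -c "
from h import *
rep()
for i in range(3): snapshot('wrist');rep()"
```

```text
t 20.05 pos [0.5719 0.0238 0.1058] yaw 1.083 F [-3.11  4.82  4.73] M [0.807 0.65  0.102] op 31.5 q [-0.    0.92 -0.21  1.85  0.42  0.41 -1.01] tau7 0.216
t 20.1 pos [0.5719 0.0238 0.1058] yaw 1.082 F [-4.03  3.8   3.65] M [0.845 0.608 0.006] op 31.3 q [-0.    0.92 -0.21  1.85  0.42  0.41 -1.01] tau7 -0.024
t 20.15 pos [0.5719 0.0238 0.1058] yaw 1.084 F [-3.45  4.33  3.8 ] M [ 0.747  0.635 -0.067] op 31.3 q [-0.    0.92 -0.21  1.85  0.42  0.41 -1.  ] tau7 -0.098
t 20.2 pos [0.5719 0.0238 0.1058] yaw 1.084 F [-3.44  3.6   3.45] M [ 0.764  0.597 -0.108] op 31.2 q [-0.    0.92 -0.21  1.85  0.42  0.41 -1.  ] tau7 0.016
```

Request:
carry_out --motion '[0,0,0.007,0,0,0.075,0,0,0.005,0,0,0.05]'

```text
clock: 20.45
tool_pos: [0.5719, 0.0238, 0.1057]
eef_rot: [0.887, 0.461, -0.0, -0.0]
contact_force: [-3.4, 3.6, 4.0]
opening: 0.357
```

```bash
python3 -c "
from h import *
rep()"
```

```text
t 20.45 pos [0.5719 0.0238 0.1057] yaw 0.958 F [-3.36  3.57  4.04] M [0.791 0.674 0.033] op 31.4 q [-0.02  0.92 -0.18  1.85  0.37  0.4  -1.08] tau7 0.173
```

Request:
carry_out --motion '[0,0,0.005,0,0,0.05,0,0,0.005,0,0,0.05]'

```text
clock: 20.7
tool_pos: [0.5719, 0.0238, 0.1056]
eef_rot: [0.909, 0.416, -0.0, -0.0]
contact_force: [-3.1, 3.5, 3.8]
opening: 0.358
```

```bash
python3 -c "
from h import *
rep()
for i in range(3): snapshot('wrist');rep()"
```

```text
t 20.7 pos [0.5719 0.0238 0.1056] yaw 0.859 F [-3.11  3.47  3.77] M [0.768 0.621 0.054] op 31.6 q [-0.03  0.92 -0.16  1.85  0.33  0.4  -1.14] tau7 0.209
t 20.75 pos [0.5719 0.0238 0.1056] yaw 0.857 F [-2.42  4.67  4.14] M [0.85  0.607 0.001] op 31.5 q [-0.03  0.92 -0.16  1.85  0.33  0.4  -1.15] tau7 -0.023
t 20.8 pos [0.5719 0.0238 0.1056] yaw 0.859 F [-3.57  2.99  4.52] M [ 0.795  0.653 -0.115] op 31.4 q [-0.03  0.92 -0.16  1.85  0.33  0.4  -1.14] tau7 -0.093
t 20.85 pos [0.5719 0.0238 0.1056] yaw 0.86 F [-3.85  4.3   2.94] M [ 0.809  0.684 -0.065] op 31.0 q [-0.03  0.92 -0.16  1.85  0.33  0.4  -1.14] tau7 0.018
```

Request:
carry_out --motion '[0,0,0.007,0,0,0.075,0,0,0.005,0,0,0.05]'

```text
clock: 21.1
tool_pos: [0.5719, 0.0238, 0.1055]
eef_rot: [0.933, 0.359, -0.0, -0.0]
contact_force: [-3.5, 3.8, 3.3]
opening: 0.355
```

```bash
python3 -c "
from h import *
rep()"
```

```text
t 21.1 pos [0.5719 0.0238 0.1055] yaw 0.734 F [-3.48  3.84  3.27] M [0.865 0.647 0.045] op 31.2 q [-0.04  0.92 -0.13  1.85  0.28  0.39 -1.22] tau7 0.168
```

Request:
carry_out --motion '[0,0,0.005,0,0,0.05,0,0,0.005,0,0,0.05]'

```text
clock: 21.35
tool_pos: [0.5719, 0.0238, 0.1054]
eef_rot: [0.95, 0.312, -0.0, -0.0]
contact_force: [-2.9, 4.4, 3.4]
opening: 0.354
```

```bash
python3 -c "
from h import *
rep()
for i in range(3): snapshot('wrist');rep()"
```

```text
t 21.35 pos [0.5719 0.0238 0.1054] yaw 0.634 F [-2.93  4.43  3.43] M [0.812 0.638 0.035] op 31.2 q [-0.06  0.92 -0.11  1.85  0.24  0.38 -1.28] tau7 0.204
t 21.4 pos [0.5719 0.0237 0.1054] yaw 0.632 F [-3.18  4.33  3.61] M [0.871 0.659 0.036] op 31.0 q [-0.06  0.92 -0.11  1.85  0.24  0.38 -1.28] tau7 -0.026
t 21.45 pos [0.5719 0.0238 0.1054] yaw 0.635 F [-3.52  4.37  3.32] M [ 0.765  0.647 -0.032] op 31.2 q [-0.06  0.92 -0.11  1.85  0.24  0.38 -1.28] tau7 -0.09
t 21.5 pos [0.5719 0.0238 0.1054] yaw 0.636 F [-3.46  4.69  3.86] M [ 0.823  0.649 -0.042] op 31.2 q [-0.06  0.92 -0.11  1.85  0.24  0.38 -1.28] tau7 0.019
```

Request:
carry_out --motion '[0,0,0.007,0,0,0.075,0,0,0.005,0,0,0.05]'

```text
clock: 21.75
tool_pos: [0.5719, 0.0238, 0.1053]
eef_rot: [0.968, 0.252, -0.0, -0.0]
contact_force: [-3.7, 4.4, 4.1]
opening: 0.358
```

```bash
python3 -c "
from h import *
rep()"
```

```text
t 21.75 pos [0.5719 0.0238 0.1053] yaw 0.509 F [-3.67  4.41  4.09] M [0.837 0.593 0.086] op 31.5 q [-0.07  0.92 -0.09  1.86  0.18  0.38 -1.36] tau7 0.164
```

Request:
carry_out --motion '[0,0,0.005,0,0,0.05,0,0,0.005,0,0,0.05]'

```text
clock: 22.0
tool_pos: [0.5719, 0.0237, 0.1051]
eef_rot: [0.979, 0.203, -0.0, -0.0]
contact_force: [-2.8, 3.6, 4.1]
opening: 0.353
```

```bash
python3 -c "
from h import *
rep()
for i in range(3): snapshot('wrist');rep()"
```

```text
t 22.0 pos [0.5719 0.0237 0.1051] yaw 0.41 F [-2.79  3.64  4.05] M [0.872 0.693 0.078] op 31.1 q [-0.08  0.92 -0.07  1.86  0.14  0.37 -1.42] tau7 0.2
t 22.05 pos [0.5719 0.0237 0.1051] yaw 0.408 F [-2.67  5.71  4.04] M [ 0.941  0.675 -0.017] op 31.0 q [-0.08  0.92 -0.06  1.86  0.14  0.37 -1.42] tau7 -0.026
t 22.1 pos [0.5719 0.0237 0.1051] yaw 0.41 F [-3.21  4.32  3.95] M [ 0.827  0.636 -0.083] op 31.4 q [-0.08  0.92 -0.07  1.86  0.14  0.37 -1.42] tau7 -0.086
t 22.15 pos [0.5719 0.0237 0.1051] yaw 0.411 F [-3.72  3.67  3.38] M [ 0.878  0.638 -0.029] op 31.3 q [-0.08  0.92 -0.07  1.86  0.14  0.37 -1.42] tau7 0.02
```

Request:
carry_out --motion '[0,0,0.007,0,0,0.075,0,0,0.005,0,0,0.05]'

```text
clock: 22.4
tool_pos: [0.5719, 0.0237, 0.105]
eef_rot: [0.99, 0.142, -0.0, -0.0]
contact_force: [-3.7, 4.9, 3.1]
opening: 0.352
```

```bash
python3 -c "
from h import *
rep()"
```

```text
t 22.4 pos [0.5719 0.0237 0.105 ] yaw 0.285 F [-3.66  4.85  3.13] M [0.86  0.682 0.013] op 31.0 q [-0.1   0.92 -0.04  1.86  0.09  0.37 -1.49] tau7 0.162
```

Request:
carry_out --motion '[0,0,0.005,0,0,0.05,0,0,0.005,0,0,0.05]'

```text
clock: 22.65
tool_pos: [0.5719, 0.0237, 0.1049]
eef_rot: [0.996, 0.092, -0.001, -0.0]
contact_force: [-2.5, 3.8, 3.6]
opening: 0.353
```

```bash
python3 -c "
from h import *
rep()
for i in range(3): snapshot('wrist');rep()"
```

```text
t 22.65 pos [0.5719 0.0237 0.1049] yaw 0.185 F [-2.48  3.8   3.56] M [0.87  0.62  0.062] op 31.1 q [-0.11  0.92 -0.02  1.86  0.04  0.37 -1.55] tau7 0.198
t 22.7 pos [0.5719 0.0237 0.1049] yaw 0.183 F [-2.75  3.89  3.44] M [ 0.941  0.719 -0.005] op 31.5 q [-0.11  0.92 -0.02  1.86  0.04  0.37 -1.55] tau7 -0.015
t 22.75 pos [0.5719 0.0237 0.1049] yaw 0.186 F [-2.38  4.71  3.96] M [ 0.895  0.638 -0.059] op 31.1 q [-0.11  0.92 -0.02  1.86  0.04  0.37 -1.55] tau7 -0.085
t 22.8 pos [0.5719 0.0237 0.1049] yaw 0.186 F [-3.95  3.8   3.97] M [ 0.876  0.61  -0.045] op 31.4 q [-0.11  0.92 -0.02  1.86  0.04  0.37 -1.55] tau7 0.02
```

Request:
carry_out --motion '[0,0,0.007,0,0,0.075,0,0,0.005,0,0,0.05]'

```text
clock: 23.05
tool_pos: [0.5719, 0.0237, 0.1048]
eef_rot: [1.0, 0.03, -0.001, -0.0]
contact_force: [-3.0, 3.6, 3.5]
opening: 0.36
```

```bash
python3 -c "
from h import *
rep()"
```

```text
t 23.05 pos [0.5719 0.0237 0.1048] yaw 0.06 F [-3.    3.6   3.54] M [0.915 0.618 0.056] op 31.7 q [-0.12  0.92  0.    1.86 -0.01  0.37 -1.62] tau7 0.14
```

Request:
carry_out --motion '[0,0,0.005,0,0,0.05,0,0,0.005,0,0,0.05]'

```text
clock: 23.3
tool_pos: [0.5719, 0.0237, 0.1048]
eef_rot: [1.0, -0.02, -0.001, -0.0]
contact_force: [-3.2, 3.8, 3.7]
opening: 0.354
```

```bash
python3 -c "
from h import *
rep()
for i in range(3): snapshot('wrist');rep()"
```

```text
t 23.3 pos [0.5719 0.0237 0.1048] yaw -0.04 F [-3.18  3.75  3.69] M [0.919 0.645 0.109] op 31.2 q [-0.14  0.92  0.02  1.86 -0.05  0.37 -1.68] tau7 0.116
t 23.35 pos [0.5719 0.0237 0.1048] yaw -0.041 F [-3.51  4.05  5.13] M [0.869 0.633 0.016] op 31.3 q [-0.14  0.92  0.02  1.86 -0.06  0.37 -1.68] tau7 -0.101
t 23.4 pos [0.5719 0.0237 0.1048] yaw -0.039 F [-3.05  3.86  4.42] M [0.822 0.697 0.005] op 31.5 q [-0.14  0.92  0.02  1.86 -0.05  0.37 -1.68] tau7 -0.158
t 23.45 pos [0.5719 0.0237 0.1048] yaw -0.038 F [-2.92  3.64  4.09] M [0.938 0.63  0.026] op 31.3 q [-0.14  0.92  0.02  1.86 -0.05  0.37 -1.68] tau7 -0.055
```

The joint-7 torque has shifted by -0.02 and then -0.08 N m against its steady pattern, and the shift persists at rest. So the sole has met the plate, at roughly 8 N. One more 0.1 rad to allow for spring-back.

Request:
carry_out --motion '[0,0,0.005,0,0,0.05,0,0,0.005,0,0,0.05]'

```text
clock: 23.7
tool_pos: [0.5719, 0.0237, 0.1047]
eef_rot: [0.998, -0.069, -0.001, -0.0]
contact_force: [-3.0, 4.1, 5.0]
opening: 0.355
```

```bash
python3 -c "
from h import *
rep()
for i in range(6): snapshot('wrist');rep()"
```

```text
t 23.7 pos [0.5719 0.0237 0.1047] yaw -0.139 F [-2.98  4.07  4.98] M [0.86  0.654 0.154] op 31.3 q [-0.15  0.92  0.04  1.86 -0.1   0.37 -1.74] tau7 0.051
t 23.75 pos [0.5719 0.0237 0.1047] yaw -0.141 F [-2.81  3.99  4.07] M [0.942 0.637 0.129] op 31.0 q [-0.15  0.92  0.04  1.86 -0.1   0.37 -1.74] tau7 -0.167
t 23.8 pos [0.5719 0.0237 0.1047] yaw -0.138 F [-5.04  4.93  4.4 ] M [0.919 0.694 0.064] op 31.2 q [-0.15  0.92  0.04  1.86 -0.1   0.37 -1.74] tau7 -0.223
t 23.85 pos [0.5719 0.0237 0.1047] yaw -0.138 F [-3.4   3.26  4.31] M [0.919 0.649 0.115] op 31.4 q [-0.15  0.92  0.04  1.86 -0.1   0.37 -1.74] tau7 -0.121
t 23.9 pos [0.5719 0.0237 0.1047] yaw -0.138 F [-2.62  4.52  4.65] M [0.924 0.687 0.123] op 31.3 q [-0.15  0.92  0.04  1.86 -0.1   0.36 -1.74] tau7 -0.094
t 23.95 pos [0.5719 0.0237 0.1047] yaw -0.138 F [-3.07  4.17  4.9 ] M [0.878 0.678 0.077] op 31.5 q [-0.15  0.92  0.04  1.86 -0.1   0.37 -1.74] tau7 -0.09
t 24.0 pos [0.5719 0.0237 0.1047] yaw -0.138 F [-2.69  4.85  4.83] M [0.874 0.688 0.113] op 31.0 q [-0.15  0.92  0.04  1.86 -0.1   0.37 -1.74] tau7 -0.092
```

The torque has shifted by 0.147 N m, so the load is about 14 N, and about 11 N is expected after spring-back. I'll release and retreat.

Request:
carry_out --motion '[0,0,0,0,0,0,0,0,0,0,0,0,0,0,0,0,0,0,0,0,0,0,0,0,0,0,-2,0,0,0,0,0,-4,0,0,0,0,0,-4,0,0,0,-2,0,-2,0,0,0]' --hand 6.5

```text
clock: 25.0
tool_pos: [0.5543, 0.0258, 0.2282]
eef_rot: [0.997, -0.071, 0.003, -0.0]
contact_force: [-0.7, 0.4, -0.4]
opening: 0.738
```

Request:
carry_out --motion '[-3,0,0,0,0,0,-4,0,0,0,0,0,-1,0,0,0,0,0,0,0,0,0,0,0,0,0,0,0,0,0]'

```text
clock: 25.62
tool_pos: [0.4749, 0.0373, 0.225]
eef_rot: [0.997, -0.071, 0.001, -0.0]
contact_force: [-0.5, 0.2, 0.4]
opening: 0.736
```

Run:
```python
from h import *
rep();s=monitor.get_state();a=snapshot("wrist");W=cloud(a,s);save(a,"w4.png")
for d in finder.masks_of(a,"plate"):
    m=d["pixels"]&(a["range_z"]>0);m&=(abs(W[...,2]-.01)<.005)
    if m.sum()>20: print(d["p"],rect(W[m]),d["extent"])
for P,st in red(a,W):
    P=P[P[:,2]>.035]
    if len(P)>50: T=P[P[:,2]>np.percentile(P[:,2],90)-.003];print("red",cv2.minEnclosingCircle((T[:,:2]*1000).astype(np.float32)),T.mean(0).round(4))
b=snapshot("top");V=cloud(b)
for n in("jar_a","bulb"):
    for d in finder.masks_of(b,n):
        m=d["pixels"]&(b["range_z"]>0);print(n,round(d["p"],2),np.median(V[m],0).round(3))
```

```text
t 25.625 pos [0.4749 0.0373 0.225 ] yaw -0.142 F [-0.48  0.24  0.44] M [-0.     0.01  -0.031] op 64.8 q [-0.22  0.63  0.07  2.09 -0.1   0.42 -1.78] tau7 0.001
0.98 (array([0.566 , 0.0204]), array([ 44. , 134.7]), 0.252) [224.4, 1.7, 340.1, 165.2]
0.85 (array([ 0.3481, -0.2024]), array([14.7, 24.7]), -0.115) [540.7, 271.4, 560.0, 300.0]
0.84 (array([0.2506, 0.1912]), array([20.8, 41.8]), 1.112) [142.0, 394.9, 187.7, 420.0]
0.82 (array([ 0.3765, -0.0395]), array([ 45.3, 149.6]), -0.807) [310.2, 208.6, 455.2, 332.5]
red ((570.6233520507812, 23.500951766967773), 15.663180351257324) [0.5663 0.0246 0.0585]
jar_a 0.8 [ 0.622 -0.375  0.069]
jar_a 0.7 [ 0.686 -0.305  0.07 ]
bulb 0.66 [ 0.527 -0.471  0.046]
```

View pics/w4.png

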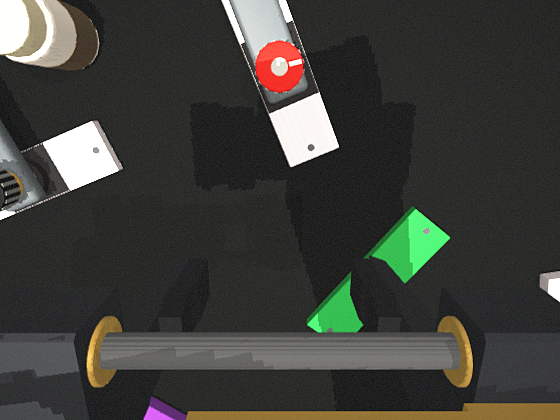

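The last view shows the plate unmoved under the foot: knob at (279,66), near dot at (311,147), jar_c upright at top left. Its centre computes to (0.573, 0.022). The knob is about 3.5 mm lower and the robot is clear.

```bash
python3 -c "
from h import *
print(workorder.finish_job())"
```

```text
the job is handed in; nothing more can be done
None
```

I slid the smaller aluminium plate under the red-knobbed foot, screwed the foot down until it bore lightly on it, let go and handed the job in at about 26 s. `finish_job()` gave no verdict.

- **Plate position:** the last picture puts the plate's middle about 2–2.5 mm from the screw axis, lying flat. It did not shift when I turned the knob.
- **Screwing down:** the knob turned about 4.07 rad in all. Contact showed as a steady change in joint-7 torque at roughly 3.85 rad.
- **Load on the plate:** I stopped at about 0.15 N m above drag, which is about 14 N. I expect about 11 N after spring-back. I inferred this load from torque and did not re-measure it after letting go.
- **Bystanders:** jar_a, jar_b and the bulb are within 1–2 mm of where they started. The final top picture's detector missed jar_c, but the wrist picture shows it upright.
- **Disagreement:** before the final slide, camera and arm readings of the plate's position differed by about 4 mm. I used a value close to the camera's, and the later pictures agreed with it.

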